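# Slide the power bank home in its charging tray

### The job

Put the power bank away in the wooden charging tray: set it flat on the tray's raised run-up, lengthwise between the two side rails, then slide it along the run-up until it drops into the pocket, and leave it seated flat and fully home on the pocket floor. The pocket can be set to different places along the tray, so feel for the drop; be gentle: do not slam the power bank down, do not shove the loose tray out of its place, and leave the other things on the desk where they are.

Things in the scene. Friction and masses are not known exactly. Their poses are not given: they have to be found in the camera images.
- power_bank: dark blue-grey flat battery pack, a plain slab 68 x 137 x 22 mm, about 0.16 to 0.32 kg, lying flat on the desk. Origin: centre of its underside; y along its length, z up through its thickness.
- tray: low wooden tray standing loose on the desk (about 1.3 kg; a sideways push of some 7 N starts to shift it), 96 (x) x 420 (y) x 18 mm, open along the top. Origin: centre of its underside; y along its length, z up. A rail 10 mm wide, top at z 18 mm, runs down each long side; 76 mm clear between them. Between lies a lighter deck board, clamped at an unmeasured shift s of -45 to +45 mm along the tray's y (it does not move in use).
- run_up (a point): point on the tray midline, at tray (0, 88, 14) mm: top of the run-up, where the power bank's middle can be set down steadily for every s. The run-up is flat at tray z 14 mm, from tray y +160+s to +6.5+s mm, where a sharp step drops to the pocket. Axes as the tray's; slide towards -y.
- pocket (a point): point on the tray midline, at tray (0, -65, 7) mm: centre of the pocket floor if s were 0; the real centre is at tray y -65+s mm. Pocket: floor at tray z 7 mm (pale cork), y +6.5+s to -136.5+s mm, 143 long, as wide as the gap between the rails; a 7 mm stop wall at its far (-y) end. The bank's front dips as its middle passes the step, its rear drops just before its front meets the wall. Axes as the tray's.
- eraser: eraser, 23 x 52 x 12 mm, lying on the desk; leave it. Origin: centre of its underside.
- usb_hub: slim grey hub with four ports, 26 x 104 x 16 mm; leave it. Origin: centre of its underside.
- mouse: computer mouse, 112 x 56 x 35 mm; leave it. Origin: centre of its underside.
- tape_roll: roll of tape lying flat, 92 x 90 x 48 mm; leave it. Origin: centre of its underside.
- power_brick: black laptop power supply, 46 x 102 x 29 mm (shorter, narrower and thicker than the power bank); leave it. Origin: centre of its underside.
- calculator: pocket calculator, 130 x 80 x 14 mm; leave it. Origin: centre of its underside.
Things that resemble listed ones, but are neither listed nor needed, are in the scene too. What is shaped like the power_bank but yellow is not meant.

How it is judged (in metres and radians):
On the way, in this order (a step that is already met when the one before it is completed fails the run):
1. the power bank lies flat on the run-up between the rails, resting on the tray (x of power_bank in the frame of tray between -0.006 and 0.006 m and angle between power_bank's own z axis and vertical below 0.04 rad and angle between the y axis of power_bank and the y axis of tray, either way round below 0.09 rad and z of power_bank in the frame of tray between 0.0115 and 0.0165 m and y of power_bank in the frame of tray between 0.045 and 0.13 m and contact force between power_bank and tray above 0.3 N), for 0.1 s.
2. it slides on along the run-up in contact with the tray, its front dipping into the pocket at most (x of power_bank in the frame of tray between -0.006 and 0.006 m and z of power_bank in the frame of tray between 0.0045 and 0.0165 m and y of power_bank in the frame of tray between -0.01 and 0.03 m and contact force between power_bank and tray above 0.3 N), for 0.04 s.
At the end, for the whole second after the job is handed in: The power bank is at rest and released in the pocket, lengthwise between the rails (within 0.09 rad) and level (within 0.04 rad), its underside at the pocket floor: 5 to 8.8 mm above the tray's underside, its middle 13 to 117 mm from the tray's middle towards the pocket end (x of power_bank in the frame of tray between -0.006 and 0.006 m and angle between power_bank's own z axis and vertical below 0.04 rad and angle between the y axis of power_bank and the y axis of tray, either way round below 0.09 rad and z of power_bank in the frame of tray between 0.005 and 0.0088 m and y of power_bank in the frame of tray between -0.117 and -0.013 m and linear speed of power_bank below 0.02 m/s and angular speed of power_bank below 0.2 rad/s and contact force between power_bank and the fingers below 0.2 N); the robot touches nothing.
It fails at once if the power bank is slammed or pressed on the tray with more than 50 N (contact force between power_bank and tray above 50 N).
It fails at once if the tray is shoved more than 5 mm from where it stood (distance of tray from where it was at the start of the episode above 0.005 m).
It fails at once if the eraser, hub, mouse, tape roll, power supply or calculator is moved more than 20 mm (distance of any of eraser, usb_hub, mouse, tape_roll, power_brick, calculator from where it was at the start of the episode above 0.02 m).
It also fails if it takes over 51 s, if anything falls off the work surface, if the arm or the gripper's body presses on something with over 40 N, if the wrist force passes 120 N, or if a joint passes its speed limit or range.

### The arm

A 6-joint arm with a two-finger parallel gripper is mounted at the origin on a cart in front of the work surface, level with it; the furniture and walls round the work are solid. World frame = base frame: x ahead of the robot, y to its left, z up, the work surface at z = 0. Lengths are in mm, angles in rad, forces in N, time in s.
With the tool pointing down it reaches from about 300 to 775 mm from the base axis. Payload 14.6 kg.
Tool frame: the origin (TCP) lies between the finger pads; the fingertips stand 22 mm ahead of it and the grasp point (between the pads) lies 3 mm ahead of it (finger_overhang is the distance from the TCP to the fingertips, in mm); z points along the fingers, y is the direction in which the jaws open and shut (so a half turn about z gives the same grasp; the last joint's range is limited). The gripper opens to 94 mm and grips with 3 to 60 N. Pads are 16 mm wide; open, the fingers measure 119 mm over their backs; the gripper's body (75 mm by 177 mm) begins 78 mm behind the grasp point.
Start: joints at [-1.289, 0.3, 1.521, -0, 1.321, -0.067], TCP at [187.966, -516.873, 227.446] pointing down, gripper open.
Joint ranges: [-3.03, 3.03], [-0.79, 2.21], [0.23, 2.52], [-1.04, 4.18], [0, 3.07], [-2.55, 2.55]. Speed limits (rad/s): [2.22, 2.22, 2.57, 3.14, 3.14, 3.14].

### API

Orientations are given as [roll, pitch, yaw] about the fixed x, y, z axes, in that order (R = Rz(yaw) Ry(pitch) Rx(roll)).
In Python, from cell import * gives the robot as it stands.
- The arm moves only by the tool jog_arm, never from a script. Its argument "increments" is a list of rows, each a list of 7 numbers: the shift along the tool's x, y, z in cm, then the turn, a rotation vector about the tool's x, y, z in degrees, then the finger opening in cm, from 0 to 9.4. In form: [[x, y, z, wx, wy, wz, grip], ...]. A call has 1 to 20 rows; each row shifts and turns the commanded pose from where the row before left it, along the tool's axes as they then stand; what a row does not reach is not made up. A row lasts 1/8 s, in which the tool goes at most 62.5 mm and 10.7 degrees, less where a joint would pass 70% of its speed; a pose out of reach is approached as far as the arm can. A call is refused whole if a number of a shift passes 6.25 or a number of a turn 10.7, either way. A call with a gripper value outside its range is refused whole. The fingers move at their own pace and stop on an object; "squeeze" is the grip in N (left out, the last holds). Time passes only in rows, so rows that do not move let the fingers close. It gives the time, the measured TCP pose, the force and the opening at its end, in the units of the state.
- read_state(): the state, without advancing time (a new reading comes with each control period).
- camera(name): name is "side" or "top"; returns a dict with "image" (384x512x3 uint8, red, green, blue), "K" (3x3 intrinsics, pixels), "rvec" (rotation vector, rad) and "tvec" (3), from world to camera coordinates, as OpenCV has them. Camera axes: x right, y down, z forward; pixel columns grow to the right and rows downward; lengths in mm; the calibration is good to about 2 mm. A picture is of the moment at which its call begins. There is no depth.
- sign_off(): hands the job in, once; it reports no verdict.
Trained networks look in a picture, given as the dict that the camera call returned (one of the last four; its "shot" number tells which), for a name from the list of things; names that differ only in an ending like _2 or _b are one class to them, and where a whole thing is asked for, a point or a joint stands for the part that bears it (a point fixed in the world has none). Each returns a list of dicts, best first, with "conf" (0 to 1); they miss things now and then, are a little off and sometimes report something else, mostly with a low value. They report only what shows in the picture. A call takes as long as a camera call. They do not tell look-alikes from the thing itself.
- recognise(picture, name): "centre" ([x, y, z] in mm, in the coordinates of the camera as it stood for that picture, good to about 4 mm: the middle of the surface that is visible of it).
- regions_of(picture, name): "mask" (384x512 bool, what is visible of it).
The state is a dict: "clock": time; "joints": joint angles; "qd": joint speeds; "effort": joint torques, N m; "eef_pos": TCP position; "eef_rot": TCP orientation; "wrist_force": force on the tool from outside, world axes, zero at the start; "moment": the same for the moment, N m; "finger_gap": finger opening in mm.
Only numpy, scipy, OpenCV 4.12 (cv2) and the standard library are available. Lean on these libraries where they do the work, as an engineer would, in place of code of your own. Each camera call takes 0.05 s, during which the arm holds its last target.

## Working session

There is one attempt and no reset: what is moved stays moved. The work goes in short steps, Python scripts to look and compute and a tool call to move; the robot and the scene stay as the last step left them, time stands still between calls to the robot, and variables do not carry over. Pictures are saved under pics/ and viewed, and the job is handed in when it is done.

Besides the shell and the picture viewer there is one more tool, called after "Emit:" as a command line: name --pt "numbers of a row" for each row, then --argument value for the rest. jog_arm: Moves the arm, as the interface text tells. Its arguments: {"type":"object","properties":{"increments":{"type":"array"},"squeeze":{"type":"number"}},"required":["increments"]}

```bash
mkdir -p pics; ls; cat > h.py <<'E'
from cell import *
import numpy as np, cv2
def cam(n,fn=None):
    p=camera(n)
    if fn: cv2.imwrite('pics/'+fn,cv2.cvtColor(p['image'],cv2.COLOR_RGB2BGR))
    return p
def ray(p,uv,z):
    R,_=cv2.Rodrigues(np.array(p['rvec'],float)); t=np.array(p['tvec'],float).ravel()
    d=R.T@np.linalg.inv(p['K'])@np.array([uv[0],uv[1],1.]); c=-R.T@t
    return c+d*(z-c[2])/d[2]
def proj(p,X):
    return cv2.projectPoints(np.array(X,float).reshape(-1,3),np.array(p['rvec'],float),np.array(p['tvec'],float),p['K'],None)[0].reshape(-1,2)
def c2w(p,c):
    R,_=cv2.Rodrigues(np.array(p['rvec'],float)); return R.T@(np.array(c)-np.array(p['tvec']).ravel())
E
python3 - <<'E'
from h import *
t=cam('top','t0.png'); s=cam('side','s0.png')
st=read_state(); print(st)
for p,n in ((t,'top'),(s,'side')):
    print(n,p['shot'],c2w(p,[0,0,0]))
    for o in ('power_bank','tray','power_brick'):
        for r in regions_of(p,o):
            m=r['mask'].astype(np.uint8); pts=cv2.findNonZero(m)
            print(o,r['conf'],m.sum(),cv2.minAreaRect(pts))
        for r in recognise(p,o): print(o,r['conf'],c2w(p,r['centre']).round())
E
```

```text
pics
{'clock': 0.1, 'joints': array([-1.28860797e+00,  3.00430050e-01,  1.52149826e+00,  2.49086257e-05,
        1.32070323e+00, -6.66123280e-02]), 'qd': array([-0.00058852, -0.00064705, -0.00012782, -0.00040348,  0.00101575,
       -0.00022896]), 'effort': array([ 1.71138665e-03, -5.32650125e+01, -3.53283119e+01,  7.10358960e-02,
        2.34954699e-02, -4.19109040e-05]), 'eef_pos': array([ 187.91324321, -516.68440941,  226.94387142]), 'eef_rot': array([-3.14055768e+00, -9.32250433e-05,  3.48794460e-01]), 'wrist_force': array([-0.67728624,  0.26641873,  0.32670715]), 'moment': array([-0.00463935, -0.01571637,  0.0135379 ]), 'finger_gap': 94.08799441250711}
top 1 [ 341.9279116   -32.37025583 1444.95084475]
power_bank 0.94 764 ((118.0601806640625, 217.00967407226562), (19.928882598876953, 39.58794021606445), 27.552810668945312)
power_bank 0.9 792 ((134.69821166992188, 160.124267578125), (40.4615478515625, 20.15384864807129), 22.61986541748047)
power_bank 0.59 847 ((133.0, 268.5000305175781), (20.55480194091797, 42.058292388916016), 71.56504821777344)
power_bank 0.81 [353. 401.  27.]
p
[... 897 characters left out ...]
4830932617), 81.8698959350586)
power_bank 0.58 870 ((115.53993225097656, 198.99842834472656), (20.57449722290039, 44.14472961425781), 42.709388732910156)
power_bank 0.35 921 ((387.19512939453125, 190.75611877441406), (43.10396194458008, 23.738412857055664), 38.65980529785156)
power_bank 0.9 [170. 340.  20.]
power_bank 0.71 [347. 395.  17.]
power_bank 0.68 [544. 339.  20.]
tray 0.57 1130 ((255.22528076171875, 161.36476135253906), (123.3668212890625, 27.40305519104004), 15.388466835021973)
tray 0.8 [ 554. -171.    4.]
power_brick 0.62 371 ((225.06002807617188, 118.41999816894531), (29.000001907348633, 15.0), 36.86989974975586)
power_brick 0.65 [717. 102.  25.]
power_brick 0.38 [669. 237.  19.]
```

```bash
python3 - <<'E'
import cv2
for f in('t0','s0'):
    a=cv2.imread(f'pics/{f}.png'); b=cv2.resize(a[80:320,60:420],None,fx=2.2,fy=2.2,interpolation=cv2.INTER_CUBIC); cv2.imwrite(f'pics/{f}z.png',b)
E
```

```text
(no output)
```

View pics/t0z.png

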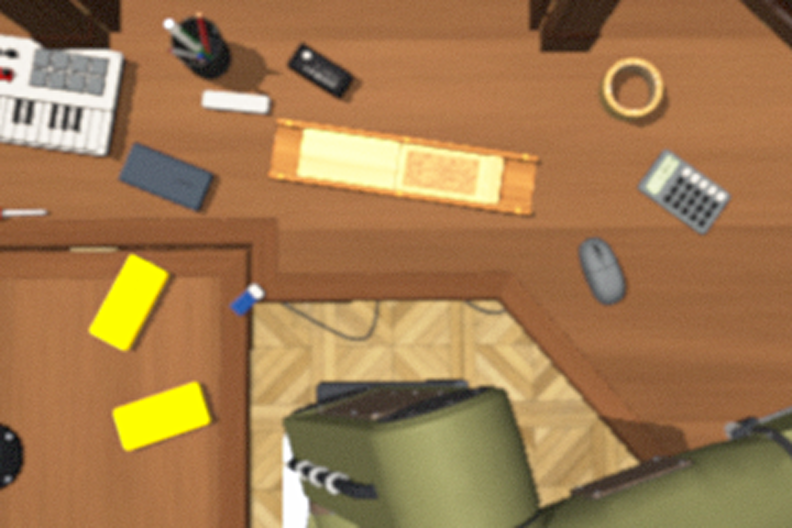

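View pics/s0z.png

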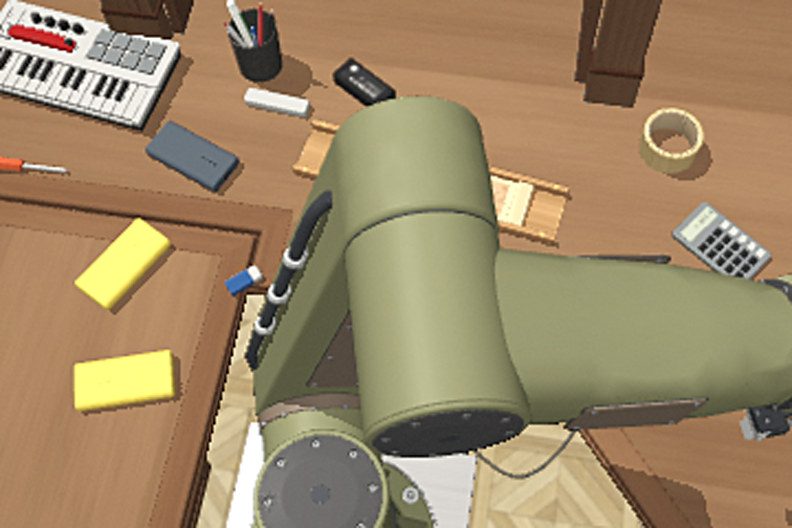

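The top view shows the blue-grey bank at zoom (167,177), which is about pixel (136,160). The tray runs from (136,150) to (302,165), with its light run-up on the left (world +y) and the cork pocket on the right. The two yellow banks are decoys. Next I fit the poses.

```bash
cat > fit.py <<'E'
from h import *
from scipy.optimize import minimize
def boxpts(x,y,yaw,dims,z0=0):
    w,l,h=dims; c,s=np.cos(yaw),np.sin(yaw)
    return np.array([[x+c*a-s*b,y+s*a+c*b,z] for a in(-w/2,w/2) for b in(-l/2,l/2) for z in(z0,z0+h)])
def sil(p,P,roi,ss=8):
    uv=proj(p,P); u0,v0,u1,v1=roi
    hull=cv2.convexHull(uv.astype(np.float32)).reshape(-1,2)
    q=((hull-[u0,v0]+0.5)*ss*16).round().astype(np.int32)
    im=np.zeros(((v1-v0)*ss,(u1-u0)*ss),np.uint8); cv2.fillConvexPoly(im,q,255,shift=4)
    return cv2.resize(im,(u1-u0,v1-v0),interpolation=cv2.INTER_AREA)/255.
def fit(views,x0,dims,z0=0):
    def cost(v):
        e=0
        for p,m in views:
            ys,xs=np.nonzero(m); roi=(max(xs.min()-8,0),max(ys.min()-8,0),min(xs.max()+9,512),min(ys.max()+9,384))
            s=sil(p,boxpts(v[0],v[1],v[2]/100,dims,z0),roi)
            e+=np.abs(s-m[roi[1]:roi[3],roi[0]:roi[2]]).sum()
        return e
    r=minimize(cost,x0,method='Nelder-Mead',options=dict(initial_simplex=np.array([x0]*4)+np.array([[0,0,0],[8,0,0],[0,8,0],[0,0,8]]),xatol=.05,fatol=.1))
    return r.x,r.fun
E
python3 - <<'E'
from fit import *
t=cam('top'); s=cam('side')
def near(p,name,xy):
    for r in regions_of(p,name):
        m=r['mask']; v,u=np.nonzero(m); X=ray(p,(u.mean(),v.mean()),15)
        if np.hypot(*(X[:2]-xy))<40 : return m
mt=near(t,'tray',(550,-30)); bt=near(t,'power_bank',(551,344)); bs=near(s,'power_bank',(551,344))
for m in (mt,bt,bs): print(None if m is None else m.sum())
for v in ([(t,bt)],[(s,bs)],[(t,bt),(s,bs)]): print(fit(v,[551,344,-20+ -5],(68,137,22)))
for v in ([(t,bt)],): print('alt',fit(v,[551,344,-45],(68,137,22)))
print('tray',fit([(t,mt)],[550,-30,-8],(96,420,18)))
# step edge etc profile along tray midline in top view
import sys
E
```

```text
3311
None
678Traceback (most recent call last):
  File "<stdin>", line 9, in <module>
  File "fit.py", line 20, in fit
    r=minimize(cost,x0,method='Nelder-Mead',options=dict(initial_simplex=np.array([x0]*4)+np.array([[0,0,0],[8,0,0],[0,8,0],[0,0,8]]),xatol=.05,fatol=.1))
    res = _minimize_neldermead(fun, x0, args, callback, bounds=bounds,
                               **options)
    fsim[k] = func(sim[k])
              ~~~~^^^^^^^^
    fx = function(np.copy(x), *(wrapper_args + args))
  File "fit.py", line 16, in cost
    ys,xs=np.nonzero(m); roi=(max(xs.min()-8,0),max(ys.min()-8,0),min(xs.max()+9,512),min(ys.max()+9,384))
          ~~~~~~~~~~^^^
    return _wrapfunc(a, 'nonzero')
    return _wrapit(obj, method, *args, **kwds)
    result = getattr(arr, method)(*args, **kwds)
ValueError: Calling nonzero on 0d arrays is not allowed. Use np.atleast_1d(scalar).nonzero() instead.
```

```bash
cat >> fit.py <<'E'
def bankmask(p,roi):
    im=p['image'].astype(int); m=np.zeros(im.shape[:2],bool); u0,v0,u1,v1=roi
    m[v0:v1,u0:u1]=(im[...,2]-im[...,0]>4)[v0:v1,u0:u1]
    n,l,st,_=cv2.connectedComponentsWithStats(m.astype(np.uint8)); k=1+st[1:,4].argmax(); return l==k
E
python3 - <<'E'
from fit import *
import pickle
t=cam('top'); s=cam('side')
pickle.dump((t,s),open('p0.pkl','wb'))
bt=bankmask(t,(105,135,165,185)); bs=bankmask(s,(115,125,180,175))
print(bt.sum(),bs.sum())
for v in ([(t,bt)],[(s,bs)],[(t,bt),(s,bs)]):
  for a in (110,67): print(fit(v,[551,344,a],(68,137,22)))
mt=[r['mask'] for r in regions_of(t,'tray')]; print([m.sum() for m in mt])
m=max(mt,key=lambda m:m.sum())
x,f=fit([(t,m)],[550,-30,-8],(96,420,18)); print('tray',x,f)
im=t['image'].copy()
big=cv2.resize(im[110:200,120:320],None,fx=4,fy=4,interpolation=cv2.INTER_CUBIC)
P=lambda X:((proj(t,X)-[120,110]+.5)*4)
def draw(b,c): cv2.polylines(big,[cv2.convexHull(P(b).astype(np.float32)).round().astype(np.int32)],True,c,1)
draw(boxpts(x[0],x[1],x[2]/100,(96,420,18)),(0,255,0))
c,sn=np.cos(x[2]/100),np.sin(x[2]/100)
ys=np.arange(-205,206,2.); 
prof=[]
for y in ys:
    uv=proj(t,[[x[0]+c*a-sn*y,x[1]+sn*a+c*y,12] for a in (-25,-15,-5,5,15,25)]).astype(np.float32)
    v=cv2.remap(im,uv[:,:1],uv[:,1:],cv2.INTER_LINEAR).mean((0,1)); prof.append(v)
for y,v in zip(ys,prof): print(int(y),v.round().astype(int),end=' ')
cv2.imwrite('pics/f1.png',big[...,::-1])
E
```

```text
658 681
(array([552.54384482, 346.18934822, 270.59108574]), np.float64(147.98039215686273))
(array([553.17763325, 347.85565187, -43.34031496]), np.float64(148.00392156862745))
(array([549.67990444, 344.19276921, -43.13620755]), np.float64(124.93725490196078))
(array([550.427658  , 343.91984872, -40.57112209]), np.float64(126.70980392156862))
(array([551.03334225, 345.51365533, -43.17651033]), np.float64(273.6313725490196))
(array([551.937956  , 346.27435433, -43.73330902]), np.float64(272.97254901960787))
[np.int64(787)]
tray [550. -30.  -8.] 787.0
-205 [219 147  79] -203 [230 157  83] -201 [235 162  85] -199 [237 164  85] -197 [238 164  85] -195 [237 163  84] -193 [237 162  84] -191 [237 162  84] -189 [236 162  84] -187 [236 162  84] -185 [236 163  84] -183 [236 163  84] -181 [236 163  84] -179 [237 163  84] -177 [238 164  85] -175 [237 164  85] -173 [237 164  85] -171 [237 163  85] -169 [237 163  85] -167 [238 163  84] -165 [237 162  84] -163 [234 158  83] -161 [229 153  81] -159 [223 152  82] -157 [220 159  92] -155 [226 178 110] -153 [239 207 132] -151 [248 228 150] -149 [254 240
[... 2455 characters left out ...]
29 [238 218 152] 131 [237 218 152] 133 [237 218 151] 135 [236 218 152] 137 [235 216 151] 139 [233 214 149] 141 [233 213 148] 143 [234 213 148] 145 [234 213 148] 147 [235 213 148] 149 [236 213 148] 151 [236 213 148] 153 [236 214 149] 155 [236 214 150] 157 [236 215 150] 159 [236 214 150] 161 [235 214 148] 163 [234 211 142] 165 [233 206 133] 167 [231 198 120] 169 [229 184 107] 171 [227 168  94] 173 [226 158  85] 175 [226 156  82] 177 [226 155  82] 179 [226 155  82] 181 [226 156  82] 183 [225 156  82] 185 [224 154  82] 187 [224 154  82] 189 [224 155  82] 191 [224 156  82] 193 [224 158  81] 195 [226 160  82] 197 [226 160  81] 199 [226 158  81] 201 [226 158  81] 203 [226 156  82] 205 [226 154  82]
```

View pics/f1.png

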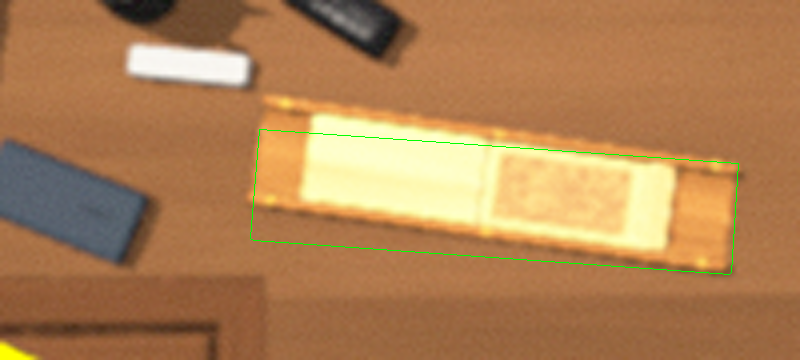

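```bash
sed -i 's/>4)\[v0/>TH)[v0/; s/def bankmask(p,roi)/def bankmask(p,roi,TH=-25)/' fit.py
python3 - <<'E'
from fit import *
import pickle
t,s=pickle.load(open('p0.pkl','rb'))
for th in (-12,-22):
  bt=bankmask(t,(105,135,160,183),th); bs=bankmask(s,(120,128,176,175),th)
  print(th,bt.sum(),bs.sum())
  for v in ([(t,bt)],[(s,bs)],[(t,bt),(s,bs)]):
    print(fit(v,[550,344,-43],(68,137,22)))
hsv=t['image'].astype(int)
m=(hsv[...,0]>195); m[:110]=0;m[200:]=0;m[:,:180]=0;m[:,310:]=0
m[:134,:184]=0
n,l,st,_=cv2.connectedComponentsWithStats(m.astype(np.uint8)); m=l==1+st[1:,4].argmax(); 
m=cv2.morphologyEx(m.astype(np.uint8),cv2.MORPH_CLOSE,np.ones((5,5)))
print(m.sum(),hsv[150,170],hsv[170,230])
t2=cam('top')
net=[r['mask'] for r in regions_of(t2,'tray')]; print([q.sum() for q in net])
net=[q for q in net if 2500<q.sum()<4200]
big=cv2.resize(t['image'][110:200,120:320],None,fx=4,fy=4,interpolation=cv2.INTER_CUBIC)
P=lambda X:((proj(t,X)-[120,110]+.5)*4)
def draw(b,c): cv2.polylines(big,[cv2.convexHull(P(b).astype(np.float32)).round().astype(np.int32)],True,c,1)
for q,c in zip([m]+net,[(0,255,0),(255,0,0)]):
  x,f=fit([(t,q>0)],[570,-30,-10],(96,420,18)); print('tray',x,f); draw(boxpts(x[0],x[1],x[2]/100,(96,420,18)),c)
x,f=fit([(t,bt)],[550,344,-43],(68,137,22)); draw(boxpts(x[0],x[1],x[2]/100,(68,137,22)),(255,0,0))
cv2.imwrite('pics/f2.png',big[...,::-1])
E
```

```text
-12 695 698
(array([552.52718787, 346.18118134, -41.94116424]), np.float64(111.49411764705881))
(array([549.92887243, 344.95043847, -44.67590945]), np.float64(108.6))
(array([551.2431253 , 345.31540421, -41.84599451]), np.float64(223.0078431372549))
-22 719 714
(array([552.28379164, 347.13482362, -41.55505024]), np.float64(87.56862745098039))
(array([549.37246494, 343.54374967, -42.36391088]), np.float64(93.58823529411765))
(array([551.02304215, 345.28077592, -40.38855553]), np.float64(186.98431372549018))
3271 [168 114  70] [172 114  73]
[np.int64(3293)]
tray [567.66421591 -29.40504994 -15.66734823] 113.06274509803922
tray [565.85567696 -28.73988794 -15.92042098] 124.80392156862746
```

View pics/f2.png

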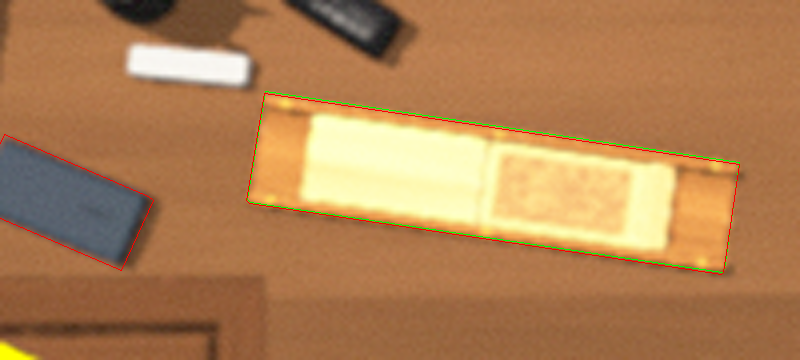

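Emit:
jog_arm --pt "4.53 -3.28 0 0 0 0 9.4" --pt "4.53 -3.28 0 0 0 0 9.4" --pt "4.53 -3.28 0 0 0 0 9.4" --pt "4.53 -3.28 0 0 0 0 9.4" --pt "4.53 -3.28 0 0 0 0 9.4" --pt "4.53 -3.28 0 0 0 0 9.4" --pt "4.53 -3.28 0 0 0 0 9.4" --pt "4.53 -3.28 0 0 0 0 9.4" --pt "4.53 -3.28 0 0 0 0 9.4" --pt "2.85 -4.88 0 0 0 0 9.4" --pt "2.85 -4.88 0 0 0 0 9.4" --pt "2.85 -4.88 0 0 0 0 9.4" --pt "2.85 -4.88 0 0 0 0 9.4" --pt "2.85 -4.88 0 0 0 0 9.4" --pt "2.85 -4.88 0 0 0 0 9.4" --pt "2.85 -4.88 0 0 0 0 9.4" --pt "2.85 -4.88 0 0 0 0 9.4"

```text
clock: 3.32
eef_pos: [551.1, 346.6, 227.4]
eef_rot: [3.142, -0.0, 0.349]
wrist_force: [0.3, -0.6, -0.2]
finger_gap: 94.0
```

Emit:
jog_arm --pt "0 0 0 0 0 -9.3 9.4" --pt "0 0 0 0 0 -9.3 9.4" --pt "0 0 0 0 0 -9.3 9.4" --pt "0 0 0 0 0 -9.3 9.4" --pt "0 0 0 0 0 -9.3 9.4" --pt "0 0 0 0 0 0 9.4"

```text
clock: 4.08
eef_pos: [551.1, 344.7, 227.4]
eef_rot: [-3.142, 0.0, 1.159]
wrist_force: [0.0, -0.6, -0.8]
finger_gap: 93.9
```

```bash
cat > go.py <<'E'
from h import *
import sys
x,y,z,yaw=map(float,sys.argv[1:5])
from scipy.spatial.transform import Rotation as Ro
st=read_state(); R=Ro.from_euler('xyz',st['eef_rot']); p=np.array(st['eef_pos'])
print('pos',p.round(1),'rot',np.round(st['eef_rot'],4),'F',np.round(st['wrist_force'],2),'gap',round(st['finger_gap'],1),'clk',round(st['clock'],2))
T=Ro.from_euler('xyz',[np.pi,0,yaw])
print('shift cm tool',(R.inv().apply(np.array([x,y,z])-p)/10).round(2),'turn deg',np.degrees((R.inv()*T).as_rotvec()).round(2))
E
python3 go.py 551 345 130 1.161
python3 - <<'E'
from fit import *
t=cam('top','t1.png'); s=cam('side','s1.png')
import pickle; pickle.dump((t,s),open('p1.pkl','wb'))
for p,n in((t,'t1z'),(s,'s1z')):
    cv2.imwrite(f'pics/{n}.png',cv2.resize(p['image'][80:320,60:420][...,::-1],None,fx=2.2,fy=2.2,interpolation=cv2.INTER_CUBIC))
m=[r['mask'] for r in regions_of(s,'tray')]; print([q.sum() for q in m])
for q in m:
  if q.sum()>2000: print(fit([(s,q)],[570,-30,-16],(96,420,18)))
E
```

```text
pos [551.1 344.7 227.4] rot [-3.1415  0.      1.1594] F [ 0.05 -0.62 -0.81] gap 93.9 clk 4.08
shift cm tool [ 0.02 -0.02  9.74] turn deg [-0.    0.   -0.09]
[np.int64(3289), np.int64(260)]
(array([561.85723671, -32.41417421, -15.40365145]), np.float64(139.50980392156862))
```

View pics/s1z.png

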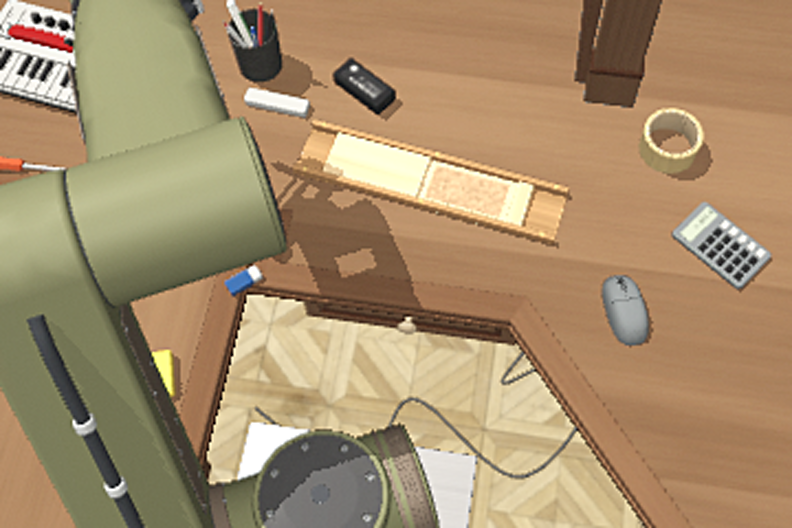

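Emit:
jog_arm --pt "0 0 5 0 0 0 9.4" --pt "0 0 5 0 0 0 9.4" --pt "0 0 4 0 0 0 9.4" --pt "0 0 2.8 0 0 0 9.4" --pt "0 0 1.5 0 0 0 9.4" --pt "0 0 0.8 0 0 0 9.4" --pt "0 0 0.6 0 0 0 9.4" --pt "0 0 0 0 0 0 9.4"

```text
clock: 5.22
eef_pos: [551.2, 344.8, 30.8]
eef_rot: [3.141, -0.0, 1.16]
wrist_force: [-0.6, 0.8, -0.3]
finger_gap: 94.1
```

Emit:
jog_arm --pt "0 0 0 0 0 0 6.0" --pt "0 0 0 0 0 0 6.0" --pt "0 0 0 0 0 0 6.0" --pt "0 0 0 0 0 0 6.0" --pt "0 0 0 0 0 0 6.0" --pt "0 0 0 0 0 0 6.0" --squeeze 15

```text
clock: 5.98
eef_pos: [551.2, 344.8, 30.7]
eef_rot: [3.141, -0.0, 1.16]
wrist_force: [-0.4, -0.4, 3.6]
finger_gap: 68.1
```

```bash
python3 - <<'E'
from fit import *
t=cam('top','t2.png'); s=cam('side','s2.png')
import pickle; pickle.dump((t,s),open('p2.pkl','wb'))
o=[]
for p,r in((t,(100,125,170,195)),(s,(115,120,185,180))):
    im=cv2.resize(p['image'][r[1]:r[3],r[0]:r[2]],None,fx=5.5,fy=5.5,interpolation=cv2.INTER_CUBIC)
    P=(proj(p,boxpts(551.2,344.8,-.411,(68,137,22)))-r[:2]+.5)*5.5
    cv2.polylines(im,[cv2.convexHull(P.astype(np.float32)).round().astype(np.int32)],True,(0,255,0),1); o.append(cv2.resize(im,(390,390)))
cv2.imwrite('pics/f3.png',np.hstack(o)[...,::-1])
E
```

```text
(no output)
```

View pics/f3.png

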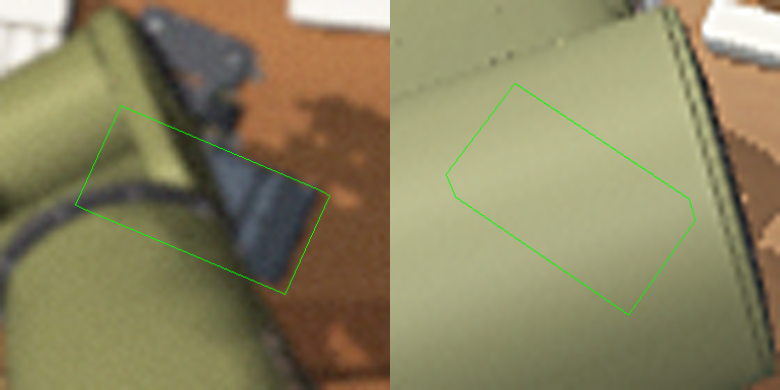

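```bash
cat > ov.py <<'E'
from fit import *
import pickle,sys
t,s=pickle.load(open('p1.pkl','rb')); t0,_=pickle.load(open('p0.pkl','rb'))
def W(x,P):
    c,sn=np.cos(x[2]/100),np.sin(x[2]/100); P=np.array(P,float)
    return np.c_[x[0]+c*P[:,0]-sn*P[:,1],x[1]+sn*P[:,0]+c*P[:,1],P[:,2]]
def ov(p,x,r,fn,S=6,sh=5):
    im=cv2.resize(p['image'][r[1]:r[3],r[0]:r[2]],None,fx=S,fy=S,interpolation=cv2.INTER_CUBIC)
    def L(a,b,c):
        q=(proj(p,W(x,[a,b]))-r[:2]+.5)*S; cv2.line(im,*[tuple(int(v) for v in k) for k in q],c,1)
    for sg in(-1,1):
        L((sg*48,-210,18),(sg*48,210,18),(0,255,0)); L((sg*38,-210,18),(sg*38,210,18),(0,0,255))
        L((-48,sg*210,18),(48,sg*210,18),(0,255,0))
    for y in (160+sh,6.5+sh): L((-38,y,14),(38,y,14),(255,0,255))
    L((-38,-136.5+sh,7),(38,-136.5+sh,7),(255,0,255))
    cv2.imwrite('pics/'+fn,im[...,::-1])
ov(t0,[567,-29,-15.7],(178,130,308,182),'o1.png')
ov(s,[561.9,-32.4,-15.4],(188,128,322,196),'o2.png')
E
python3 ov.py
```

```text
(no output)
```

View pics/o1.png

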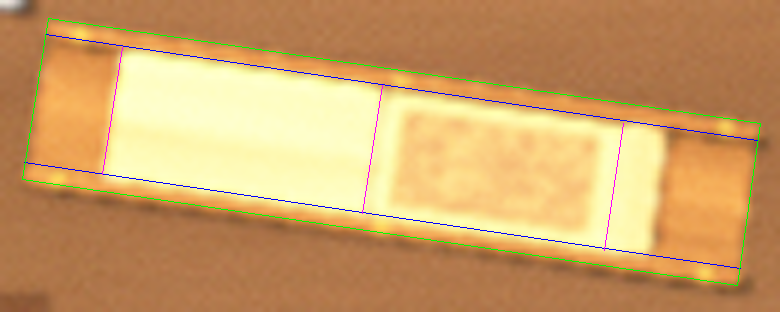

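View pics/o2.png

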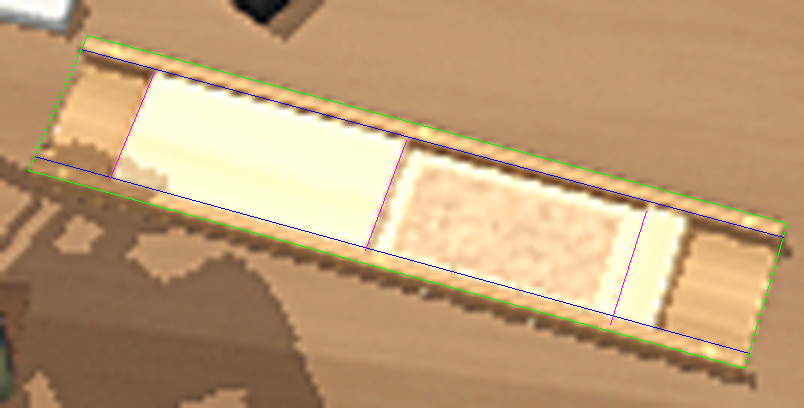

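Emit:
jog_arm --pt "0 0 -0.5 0 0 0 6.0" --pt "0 0 -1.5 0 0 0 6.0" --pt "0 0 -2 0 0 0 6.0" --pt "0 0 -2 0 0 0 6.0" --pt "0 0 0 0 0 0 6.0"

```text
clock: 6.7
eef_pos: [551.9, 345.2, 93.1]
eef_rot: [3.139, -0.003, 1.16]
wrist_force: [-0.5, -0.4, -3.0]
finger_gap: 67.9
```

```bash
python3 go.py 578.4 55.9 90 1.415
```

```text
pos [551.9 345.2  93.1] rot [ 3.1392e+00 -3.1000e-03  1.1603e+00] F [-0.53 -0.39 -3.01] gap 67.9 clk 6.7
shift cm tool [-25.47  13.97   0.26] turn deg [  0.16  -0.16 -14.59]
```

Emit:
jog_arm --pt "-2 1.1 0 0 0 0 6.0" --pt "-3.3 1.8 0 0 0 0 6.0" --pt "-3.3 1.8 0 0 0 0 6.0" --pt "-3.3 1.8 0 0 0 0 6.0" --pt "-3.3 1.8 0 0 0 0 6.0" --pt "-3.3 1.8 0 0 0 0 6.0" --pt "-3.3 1.8 0 0 0 0 6.0" --pt "-2.4 1.3 0 0 0 0 6.0" --pt "-1.27 0.77 0 0 0 0 6.0" --pt "0 0 0 0 0 -5 6.0" --pt "0 0 0 0 0 -5 6.0" --pt "0 0 0 0 0 -4.6 6.0" --pt "0 0 0 0 0 0 6.0" --pt "0 0 0 0 0 0 6.0"

```text
clock: 8.45
eef_pos: [577.4, 55.4, 90.3]
eef_rot: [-3.141, 0.0, 1.414]
wrist_force: [-0.6, -0.4, -3.3]
finger_gap: 68.0
```

```bash
python3 go.py 578.4 55.9 60 1.415; python3 - <<'E'
from fit import *
import pickle
t=cam('top'); s=cam('side'); pickle.dump((t,s),open('p3.pkl','wb'))
for p,r,f in((t,(178,100,308,190),'t3.png'),(s,(180,90,310,180),'s3.png')):
    cv2.imwrite('pics/'+f,cv2.resize(p['image'][r[1]:r[3],r[0]:r[2]],None,fx=6,fy=6,interpolation=cv2.INTER_CUBIC)[...,::-1])
E
```

```text
pos [577.4  55.4  90.3] rot [-3.1412e+00  1.0000e-04  1.4135e+00] F [-0.56 -0.43 -3.32] gap 68.0 clk 8.45
shift cm tool [0.06 0.09 3.03] turn deg [-0.02  0.   -0.08]
```

View pics/t3.png

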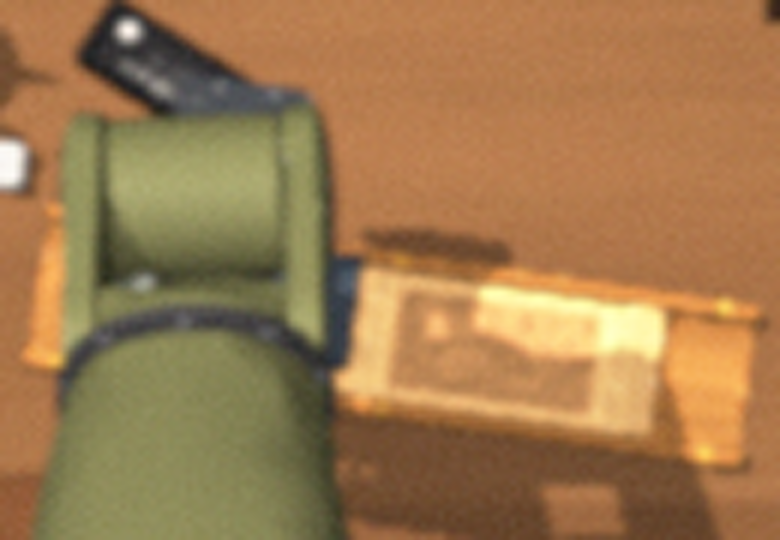

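View pics/s3.png

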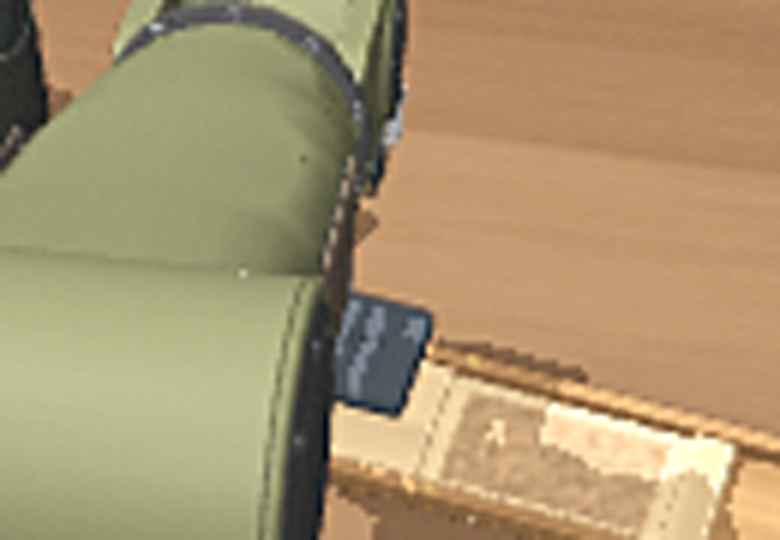

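Emit:
jog_arm --pt "0.06 0.09 1.0 0 0 0 6.0" --pt "0 0 1.5 0 0 0 6.0" --pt "0 0 1.0 0 0 0 6.0" --pt "0 0 0.4 0 0 0 6.0" --pt "0 0 0 0 0 0 6.0" --pt "0 0 0 0 0 0 6.0"

```text
clock: 9.3
eef_pos: [578.8, 55.9, 51.9]
eef_rot: [3.141, -0.0, 1.415]
wrist_force: [1.0, 0.5, -2.8]
finger_gap: 68.0
```

```bash
python3 go.py 578.4 55.9 44.7 1.415; python3 - <<'E'
from fit import *
import pickle
t=cam('top'); s=cam('side'); pickle.dump((t,s),open('p4.pkl','wb'))
st=read_state(); x,y,z=st['eef_pos']; yaw=st['eef_rot'][2]-np.pi/2
o=[]
for p,r in((t,(215,125,280,180)),(s,(220,125,285,180))):
    im=cv2.resize(p['image'][r[1]:r[3],r[0]:r[2]],None,fx=6,fy=6,interpolation=cv2.INTER_CUBIC)
    P=(proj(p,boxpts(x,y,yaw,(68,137,22),z-30.7))-r[:2]+.5)*6
    cv2.polylines(im,[cv2.convexHull(P.astype(np.float32)).round().astype(np.int32)],True,(0,255,0),1); o.append(im)
cv2.imwrite('pics/f4.png',np.hstack(o)[...,::-1])
E
```

```text
pos [578.8  55.9  51.9] rot [ 3.1409e+00 -2.0000e-04  1.4151e+00] F [ 0.96  0.46 -2.75] gap 68.0 clk 9.3
shift cm tool [-0.   -0.04  0.72] turn deg [ 0.04 -0.01  0.01]
```

View pics/f4.png

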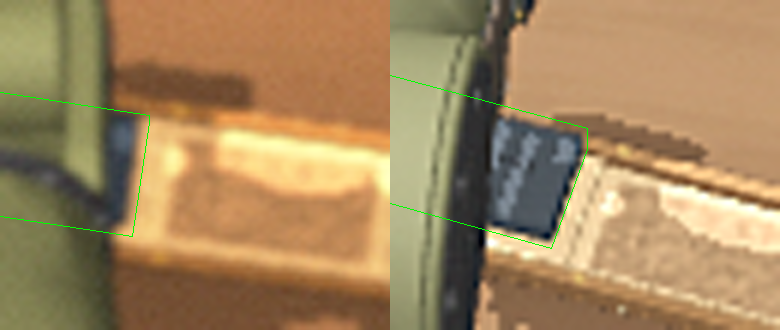

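```bash
python3 - <<'E'
from fit import *
import pickle
t,s=pickle.load(open('p4.pkl','rb'))
st=read_state(); x,y,z=st['eef_pos']; yaw=st['eef_rot'][2]-np.pi/2
for n,p,(u0,v0,u1,v1),w in (('top',t,(234,135,245,168),0),('side',s,(238,138,258,172),0)):
    im=p['image'].astype(int); d=(im[...,2]-im[...,0])
    print(n); 
    for th in (-10,-25,-40):
        m=(d>th)[v0:v1,u0:u1].astype(float)
        best=[]
        for dx in np.arange(-8,8.1,.5):
            for dy in np.arange(-8,8.1,.5):
                q=sil(p,boxpts(x+dx,y+dy,yaw,(68,137,22),z-30.7),(u0,v0,u1,v1))
                best.append((np.abs(q-m).sum(),dx,dy))
        best.sort(); print(th,m.sum(),[tuple(np.round(b,1)) for b in best[:3]])
E
```

```text
top
-10 43.0 [(np.float64(8.3), np.float64(-0.5), np.float64(8.0)), (np.float64(8.4), np.float64(0.0), np.float64(8.0)), (np.float64(8.7), np.float64(0.5), np.float64(8.0))]
-25 48.0 [(np.float64(8.5), np.float64(-0.5), np.float64(7.5)), (np.float64(8.6), np.float64(-0.5), np.float64(8.0)), (np.float64(8.7), np.float64(0.0), np.float64(7.5))]
-40 53.0 [(np.float64(8.2), np.float64(0.0), np.float64(6.5)), (np.float64(8.2), np.float64(-0.5), np.float64(6.5)), (np.float64(8.4), np.float64(0.5), np.float64(6.5))]
side
-10 219.0 [(np.float64(38.1), np.float64(-5.0), np.float64(3.5)), (np.float64(38.1), np.float64(-4.5), np.float64(3.5)), (np.float64(38.2), np.float64(-5.5), np.float64(3.5))]
-25 232.0 [(np.float64(35.8), np.float64(-5.0), np.float64(2.5)), (np.float64(35.8), np.float64(-4.5), np.float64(2.5)), (np.float64(36.0), np.float64(-4.0), np.float64(2.5))]
-40 238.0 [(np.float64(36.1), np.float64(-4.0), np.float64(2.5)), (np.float64(36.1), np.float64(-4.5), np.float64(2.5)), (np.float64(36.3), np.float64(-5.0), np.float64(2.5))]
```

Emit:
jog_arm --pt "0 0.07 0 0 0 0 6.0" --pt "0 0 0.2 0 0 0 6.0" --pt "0 0 0.2 0 0 0 6.0" --pt "0 0 0.1 0 0 0 6.0" --pt "0 0 0.05 0 0 0 6.0" --pt "0 0 0 0 0 0 6.0"

```text
clock: 10.15
eef_pos: [579.2, 55.8, 45.9]
eef_rot: [-3.142, -0.0, 1.415]
wrist_force: [-0.4, 1.1, -2.1]
finger_gap: 68.2
```

Emit:
jog_arm --pt "0 0 0.05 0 0 0 6.0" --pt "0 0 0.05 0 0 0 6.0" --pt "0 0 0 0 0 0 6.0"

```text
clock: 10.52
eef_pos: [579.2, 55.8, 44.9]
eef_rot: [-3.142, 0.0, 1.415]
wrist_force: [-0.4, 0.2, -2.7]
finger_gap: 67.8
```

Emit:
jog_arm --pt "0 0 0.05 0 0 0 6.0" --pt "0 0 0 0 0 0 6.0"

```text
clock: 10.78
eef_pos: [579.3, 55.8, 44.7]
eef_rot: [3.141, -0.0, 1.415]
wrist_force: [-2.0, -0.1, 1.2]
finger_gap: 67.7
```

Emit:
jog_arm --pt "0 0 0 0 0 0 6.0" --pt "0 0 0 0 0 0 7.2" --pt "0 0 0 0 0 0 8.0" --pt "0 0 0 0 0 0 8.4" --pt "0 0 0 0 0 0 8.4"

```text
clock: 11.4
eef_pos: [579.2, 55.8, 44.4]
eef_rot: [-3.142, -0.0, 1.415]
wrist_force: [0.3, 0.5, -0.3]
finger_gap: 84.1
```

Emit:
jog_arm --pt "0 0 -1 0 0 0 8.4" --pt "0 0 -2.5 0 0 0 8.4" --pt "0 0 -2.5 0 0 0 8.4" --pt "3 0 0 0 0 0 6" --pt "5 0 0 0 0 0 4" --pt "3 0 0 0 0 0 3.5" --pt "0 0 0 0 0 0 3.5" --pt "0 0 0 0 0 0 3.5"

```text
clock: 12.4
eef_pos: [596.2, 163.7, 104.7]
eef_rot: [3.141, 0.0, 1.415]
wrist_force: [-0.4, 0.3, 0.0]
finger_gap: 37.3
```

```bash
python3 - <<'E'
from fit import *
import pickle
t=cam('top'); s=cam('side'); pickle.dump((t,s),open('p5.pkl','wb'))
st=read_state(); print(st['eef_pos'],st['eef_rot'])
o=[]
for p,r in((t,(180,120,285,185)),(s,(185,120,290,185))):
    im=cv2.resize(p['image'][r[1]:r[3],r[0]:r[2]],None,fx=7,fy=7,interpolation=cv2.INTER_CUBIC); 
    P=(proj(p,boxpts(579.2,58,-.156,(68,137,22),14))-r[:2]+.5)*7
    cv2.polylines(im,[cv2.convexHull(P.astype(np.float32)).round().astype(np.int32)],True,(0,255,0),1); o.append(im)
cv2.imwrite('pics/f5.png',cv2.resize(np.vstack(o)[...,::-1],(480,594)))
E
```

```text
[596.29688812 163.31448181 104.70177731] [3.14151933e+00 6.32650182e-05 1.41404421e+00]
```

View pics/f5.png

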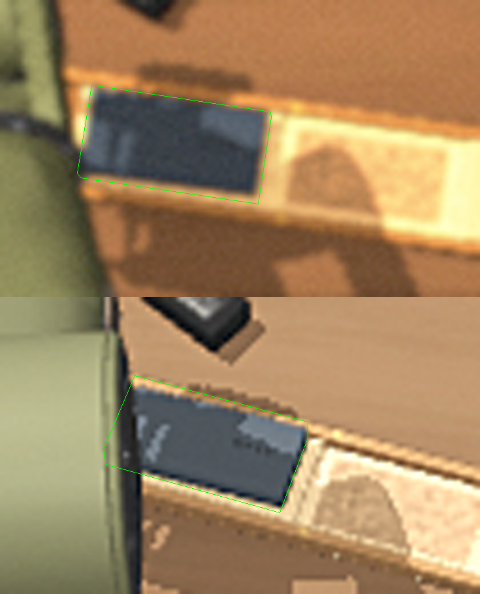

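Emit:
jog_arm --pt "0 0 2 0 0 0 3.5" --pt "0 0 2 0 0 0 3.5" --pt "0 0 1.5 0 0 0 3.5" --pt "0 0 0.65 0 0 0 3.5" --pt "-0.7 0 0 0 0 0 3.5" --pt "-0.7 0 0 0 0 0 3.5" --pt "-0.4 0 0 0 0 0 3.5" --pt "-0.3 0 0 0 0 0 3.5" --pt "-0.25 0 0 0 0 0 3.5" --pt "-0.25 0 0 0 0 0 3.5" --pt "-0.25 0 0 0 0 0 3.5" --pt "-0.25 0 0 0 0 0 3.5" --pt "-0.25 0 0 0 0 0 3.5" --pt "-0.25 0 0 0 0 0 3.5"

```text
clock: 14.25
eef_pos: [590.7, 128.8, 42.9]
eef_rot: [-3.142, -0.0, 1.415]
wrist_force: [-0.0, 0.9, -0.9]
finger_gap: 35.1
```

Emit:
jog_arm --pt "-0.25 0 0 0 0 0 3.5" --pt "-0.25 0 0 0 0 0 3.5" --pt "-0.25 0 0 0 0 0 3.5" --pt "-0.25 0 0 0 0 0 3.5" --pt "-0.25 0 0 0 0 0 3.5" --pt "-0.25 0 0 0 0 0 3.5" --pt "-0.25 0 0 0 0 0 3.5" --pt "-0.25 0 0 0 0 0 3.5" --pt "-0.25 0 0 0 0 0 3.5" --pt "-0.25 0 0 0 0 0 3.5" --pt "-0.25 0 0 0 0 0 3.5" --pt "-0.25 0 0 0 0 0 3.5" --pt "-0.25 0 0 0 0 0 3.5" --pt "-0.25 0 0 0 0 0 3.5" --pt "-0.25 0 0 0 0 0 3.5" --pt "-0.25 0 0 0 0 0 3.5"

```text
clock: 16.25
eef_pos: [584.5, 89.2, 43.0]
eef_rot: [3.142, -0.0, 1.415]
wrist_force: [-0.4, -0.1, -0.5]
finger_gap: 35.1
```

```bash
cat > look.py <<'E'
from fit import *
import sys
t=cam('top'); s=cam('side')
st=read_state(); print(st['eef_pos'],st['wrist_force'],st['clock'])
o=[]
for p,r in((t,(180,120,310,190)),(s,(190,120,320,190))):
    im=cv2.resize(p['image'][r[1]:r[3],r[0]:r[2]],None,fx=4.2,fy=4.2,interpolation=cv2.INTER_CUBIC); o.append(im)
cv2.imwrite('pics/'+sys.argv[1],np.vstack(o)[...,::-1])
E
python3 look.py f6.png
```

```text
[584.4794091   89.0356867   42.97228531] [0.16511877 0.01136985 0.23706035] 16.35
```

View pics/f6.png

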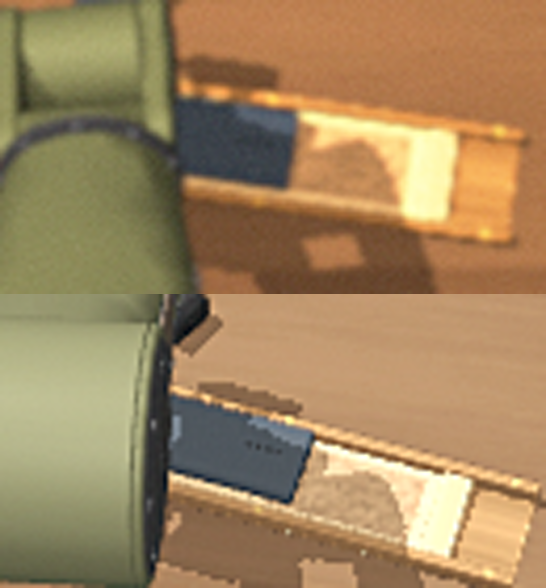

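Emit:
jog_arm --pt "-0.25 0 0 0 0 0 3.5" --pt "-0.25 0 0 0 0 0 3.5" --pt "-0.25 0 0 0 0 0 3.5" --pt "-0.25 0 0 0 0 0 3.5" --pt "-0.25 0 0 0 0 0 3.5" --pt "-0.25 0 0 0 0 0 3.5" --pt "-0.25 0 0 0 0 0 3.5" --pt "-0.25 0 0 0 0 0 3.5" --pt "-0.25 0 0 0 0 0 3.5" --pt "-0.25 0 0 0 0 0 3.5" --pt "-0.25 0 0 0 0 0 3.5" --pt "-0.25 0 0 0 0 0 3.5" --pt "-0.25 0 0 0 0 0 3.5" --pt "-0.25 0 0 0 0 0 3.5" --pt "-0.25 0 0 0 0 0 3.5" --pt "-0.25 0 0 0 0 0 3.5" --pt "-0.25 0 0 0 0 0 3.5" --pt "-0.25 0 0 0 0 0 3.5" --pt "-0.25 0 0 0 0 0 3.5" --pt "-0.25 0 0 0 0 0 3.5"

```text
clock: 18.85
eef_pos: [576.7, 39.8, 42.9]
eef_rot: [-3.142, -0.0, 1.415]
wrist_force: [0.2, 2.0, 1.1]
finger_gap: 35.0
```

```bash
python3 look.py f7.png
```

```text
[576.57611109  39.55840968  42.80874977] [-0.22916413 -0.39174519 -0.03219627] 18.95
```

View pics/f7.png

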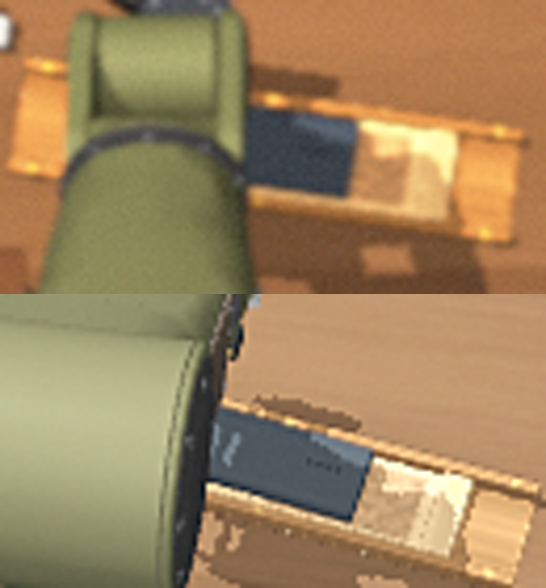

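Emit:
jog_arm --pt "-0.22 0 0 0 0 0 3.5" --pt "-0.22 0 0 0 0 0 3.5" --pt "-0.22 0 0 0 0 0 3.5" --pt "-0.22 0 0 0 0 0 3.5" --pt "-0.22 0 0 0 0 0 3.5" --pt "-0.22 0 0 0 0 0 3.5" --pt "-0.22 0 0 0 0 0 3.5" --pt "-0.22 0 0 0 0 0 3.5" --pt "-0.22 0 0 0 0 0 3.5" --pt "-0.22 0 0 0 0 0 3.5" --pt "-0.22 0 0 0 0 0 3.5" --pt "-0.22 0 0 0 0 0 3.5" --pt "-0.22 0 0 0 0 0 3.5" --pt "-0.22 0 0 0 0 0 3.5" --pt "-0.22 0 0 0 0 0 3.5" --pt "-0.22 0 0 0 0 0 3.5" --pt "-0.22 0 0 0 0 0 3.5" --pt "-0.22 0 0 0 0 0 3.5" --pt "-0.22 0 0 0 0 0 3.5"

```text
clock: 21.32
eef_pos: [570.2, -1.5, 42.9]
eef_rot: [3.142, 0.0, 1.415]
wrist_force: [0.6, 1.8, -0.5]
finger_gap: 34.6
```

```bash
python3 look.py f8.png
```

```text
[570.2566419   -1.59956715  42.97918108] [-0.27887425  0.05658674 -0.07658739] 21.425
```

View pics/f8.png

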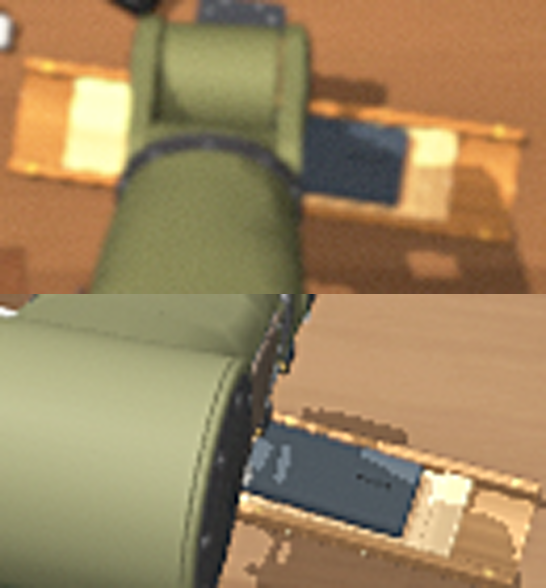

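Emit:
jog_arm --pt "-0.15 0 0 0 0 0 3.5" --pt "-0.15 0 0 0 0 0 3.5" --pt "-0.15 0 0 0 0 0 3.5" --pt "-0.15 0 0 0 0 0 3.5"

```text
clock: 21.92
eef_pos: [569.3, -7.4, 42.9]
eef_rot: [-3.142, -0.0, 1.415]
wrist_force: [1.3, 1.0, -0.4]
finger_gap: 35.1
```

Emit:
jog_arm --pt "-0.1 0 0 0 0 0 3.5" --pt "-0.1 0 0 0 0 0 3.5"

```text
clock: 22.18
eef_pos: [569.0, -9.3, 42.9]
eef_rot: [-3.142, -0.0, 1.415]
wrist_force: [-0.5, 1.4, -0.1]
finger_gap: 35.1
```

Emit:
jog_arm --pt "-0.1 0 0 0 0 0 3.5"

```text
clock: 22.3
eef_pos: [568.8, -10.3, 42.9]
eef_rot: [-3.142, 0.0, 1.415]
wrist_force: [0.3, 0.6, 0.4]
finger_gap: 35.2
```

Emit:
jog_arm --pt "-0.1 0 0 0 0 0 3.5"

```text
clock: 22.42
eef_pos: [568.7, -11.3, 43.0]
eef_rot: [3.142, -0.0, 1.415]
wrist_force: [-0.1, 0.7, -0.7]
finger_gap: 35.1
```

```bash
python3 look.py f9.png
```

```text
[568.73031626 -11.33172569  42.99809697] [ 0.54968679 -0.28577558 -0.40120094] 22.525
```

View pics/f9.png

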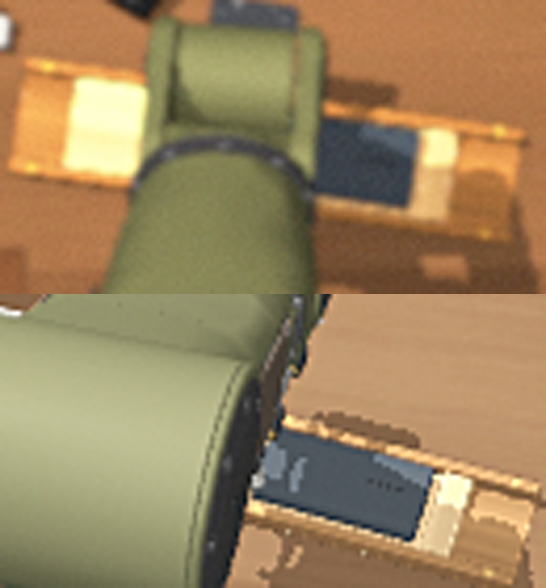

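Emit:
jog_arm --pt "-0.1 0 0 0 0 0 3.5"

```text
clock: 22.65
eef_pos: [568.6, -12.2, 43.0]
eef_rot: [3.142, -0.0, 1.415]
wrist_force: [-0.4, 1.0, 1.0]
finger_gap: 35.2
```

Emit:
jog_arm --pt "-0.1 0 0 0 0 0 3.5"

```text
clock: 22.78
eef_pos: [568.4, -13.2, 43.0]
eef_rot: [3.142, -0.0, 1.415]
wrist_force: [0.1, 1.0, 0.3]
finger_gap: 35.1
```

```bash
python3 look.py f10.png
```

```text
[568.42881317 -13.29192405  42.98800177] [-0.16122091  0.26747757  0.83463159] 22.875
```

View pics/f10.png

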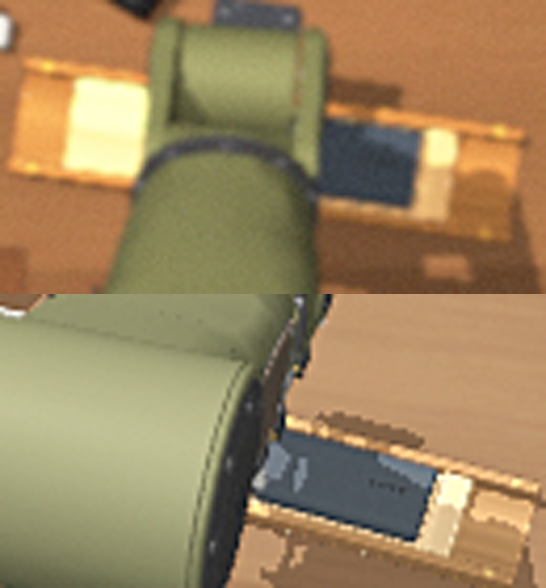

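Emit:
jog_arm --pt "-0.1 0 0 0 0 0 3.5"

```text
clock: 23.0
eef_pos: [568.3, -14.1, 42.9]
eef_rot: [-3.142, -0.0, 1.415]
wrist_force: [0.3, 1.3, 0.8]
finger_gap: 34.7
```

Emit:
jog_arm --pt "-0.1 0 0 0 0 0 3.5"

```text
clock: 23.12
eef_pos: [568.1, -15.2, 43.0]
eef_rot: [3.142, -0.0, 1.415]
wrist_force: [0.3, 0.9, 0.1]
finger_gap: 35.2
```

Emit:
jog_arm --pt "-0.1 0 0 0 0 0 3.5"

```text
clock: 23.25
eef_pos: [568.0, -16.2, 43.0]
eef_rot: [3.142, -0.0, 1.415]
wrist_force: [0.7, 1.7, 1.0]
finger_gap: 34.8
```

```bash
python3 look.py f11.png
```

```text
[567.96419089 -16.27859735  42.99463198] [ 0.59504417 -0.25201352  0.31038146] 23.35
```

View pics/f11.png

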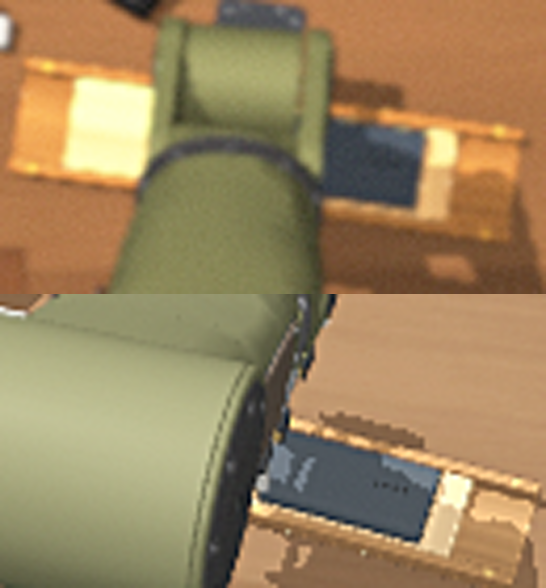

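Emit:
jog_arm --pt "-0.1 0 0 0 0 0 3.5"

```text
clock: 23.48
eef_pos: [567.8, -17.1, 43.0]
eef_rot: [3.141, -0.0, 1.415]
wrist_force: [1.2, 0.9, 0.9]
finger_gap: 35.0
```

Emit:
jog_arm --pt "-0.1 0 0 0 0 0 3.5"

```text
clock: 23.6
eef_pos: [567.7, -18.0, 43.0]
eef_rot: [3.142, -0.0, 1.415]
wrist_force: [0.7, 8.5, 1.4]
finger_gap: 35.1
```

```bash
python3 look.py f12.png
```

```text
[567.64523474 -17.87140318  42.96769616] [0.84110774 4.76477932 1.27412233] 23.7
```

View pics/f12.png

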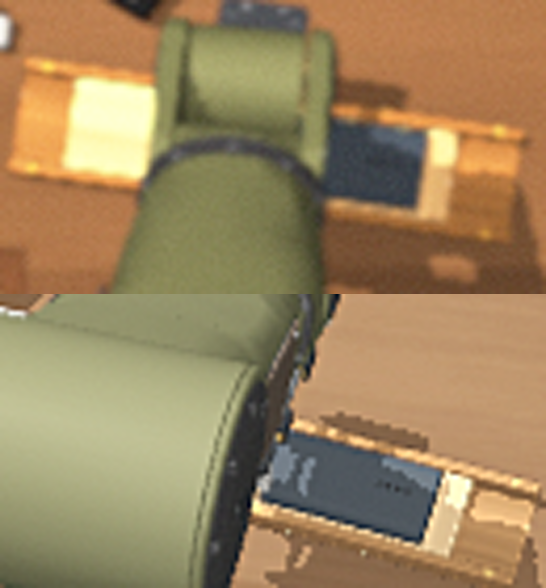

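Emit:
jog_arm --pt "0.3 0 0 0 0 0 3.5" --pt "1.5 0 0 0 0 0 3.5" --pt "2 0 0 0 0 0 3.5" --pt "0 0 -3 0 0 0 3.5" --pt "2 0 -4 0 0 0 3.5" --pt "5 0 -4 0 0 0 3.5" --pt "5 0 0 0 0 0 3.5" --pt "5 0 0 0 0 0 3.5" --pt "5 0 0 0 0 0 3.5" --pt "5 0 0 0 0 0 3.5" --pt "0 0 0 0 0 0 3.5"

```text
clock: 25.08
eef_pos: [614.1, 289.4, 151.2]
eef_rot: [-3.141, -0.0, 1.42]
wrist_force: [-0.4, -0.6, -0.4]
finger_gap: 35.4
```

```bash
cat > chk.py <<'E'
from fit import *
import pickle
t=cam('top'); s=cam('side'); pickle.dump((t,s),open('p9.pkl','wb'))
print(read_state()['eef_pos'],read_state()['clock'])
o=[]
for p,r in((t,(180,120,310,190)),(s,(190,120,320,190))):
    o.append(cv2.resize(p['image'][r[1]:r[3],r[0]:r[2]],None,fx=4.2,fy=4.2,interpolation=cv2.INTER_CUBIC))
cv2.imwrite('pics/f13.png',np.vstack(o)[...,::-1])
for p,roi in((t,(238,135,295,180)),(s,(245,135,305,185))):
    m=bankmask(p,roi,-30); print(m.sum(),[fit([(p,m)],[557,-90,-15.6],(68,137,22),z) for z in (7,)])
E
python3 chk.py
```

```text
[614.54628636 286.04190288 151.53727329] 25.175
688 [(array([557.29269339, -91.47254225, -13.91132992]), np.float64(119.35294117647058))]
733 [(array([552.9909575 , -96.02870527, -11.96070728]), np.float64(128.51372549019607))]
```

View pics/f13.png

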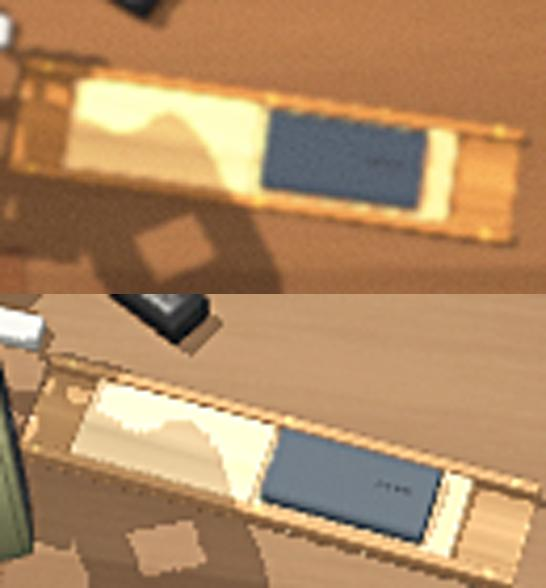

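```bash
python3 go.py 564 -41 85 1.415
```

```text
pos [614.5 286.  151.5] rot [-3.1411e+00  5.0000e-04  1.4167e+00] F [ 0.16 -0.97 -0.83] gap 35.2 clk 25.18
shift cm tool [-3.309e+01  3.000e-02  6.670e+00] turn deg [-0.03  0.03  0.1 ]
```

Emit:
jog_arm --pt "-3 0 0 0 0 0 3.5" --pt "-5 0 0 0 0 0 3.5" --pt "-5 0 0 0 0 0 3.5" --pt "-5 0 1 0 0 0 3.5" --pt "-5 0 1 0 0 0 3.5" --pt "-5 0 1 0 0 0 3.5" --pt "-3 0 1 0 0 0 3.5" --pt "-2.1 0 2.0 0 0 0 3.5" --pt "0 0 0.7 0 0 0 3.5" --pt "0 0 1.2 0 0 0 3.5" --pt "0 0 0.6 0 0 0 3.5" --pt "0 0 0.4 0 0 0 3.5" --pt "0 0 0 0 0 0 3.5" --pt "0 0 0 0 0 0 3.5"

```text
clock: 26.92
eef_pos: [564.0, -41.9, 63.3]
eef_rot: [3.141, -0.0, 1.415]
wrist_force: [-0.0, -0.0, -0.7]
finger_gap: 34.9
```

```bash
python3 go.py 564 -41 54 1.415
```

```text
pos [564.  -41.9  63.3] rot [ 3.1411 -0.      1.4154] F [-0.02 -0.05 -0.72] gap 34.9 clk 26.93
shift cm tool [ 0.09 -0.02  0.93] turn deg [ 0.03 -0.    0.02]
```

Emit:
jog_arm --pt "0 0 0.3 0 0 0 3.5" --pt "0 0 0.15 0 0 0 3.5"

```text
clock: 27.18
eef_pos: [563.8, -42.0, 58.3]
eef_rot: [-3.141, -0.0, 1.415]
wrist_force: [0.6, -0.2, -0.5]
finger_gap: 35.1
```

Emit:
jog_arm --pt "0 0 0.1 0 0 0 3.5" --pt "0 0 0.1 0 0 0 3.5"

```text
clock: 27.42
eef_pos: [563.9, -42.0, 56.4]
eef_rot: [3.142, -0.0, 1.415]
wrist_force: [-0.2, 0.3, 0.5]
finger_gap: 34.6
```

Emit:
jog_arm --pt "0 0 0.1 0 0 0 3.5" --pt "0 0 0.1 0 0 0 3.5"

```text
clock: 27.68
eef_pos: [563.9, -42.0, 54.5]
eef_rot: [3.142, -0.0, 1.415]
wrist_force: [0.4, 1.1, 0.2]
finger_gap: 35.1
```

No contact with the fingertips at z 32.5 over the rear, where an undropped bank would stand at about 36. So the rear has dropped. I'm retreating for a last look.

Emit:
jog_arm --pt "0 0 -1 0 0 0 3.5" --pt "0 0 -4 0 0 0 3.5" --pt "0 0 -5 0 0 0 3.5" --pt "5 0 0 0 0 0 3.5" --pt "5 0 0 0 0 0 3.5" --pt "5 0 0 0 0 0 3.5" --pt "5 0 0 0 0 0 3.5" --pt "5 0 0 0 0 0 3.5" --pt "3 0 0 0 0 0 3.5" --pt "0 0 0 0 0 0 3.5" --pt "0 0 0 0 0 0 3.5"

```text
clock: 29.05
eef_pos: [607.2, 233.8, 154.8]
eef_rot: [3.141, 0.0, 1.415]
wrist_force: [0.1, -0.2, -0.5]
finger_gap: 34.9
```

```bash
python3 chk.py; python3 - <<'E'
from fit import *
import pickle
a=pickle.load(open('p1.pkl','rb')); b=pickle.load(open('p9.pkl','rb'))
for i,r in ((0,(285,140,312,185)),(1,(295,150,325,195))):
    f=lambda p:cv2.cvtColor(p['image'][r[1]:r[3],r[0]:r[2]],cv2.COLOR_RGB2GRAY).astype(np.float32)
    print('tray end shift px',cv2.phaseCorrelate(f(a[i]),f(b[i])))
E
```

```text
[607.38865606 233.38635974 154.86166796] 29.15
687 [(array([556.53815828, -90.77757282, -14.47450569]), np.float64(120.30196078431372))]
731 [(array([553.68663948, -95.53665394, -11.82492833]), np.float64(128.28235294117644))]
tray end shift px ((0.41582413840565025, 0.6320831802013345), 0.9609402589837219)
tray end shift px ((0.15897574304256956, 0.43410062679256), 0.9651335158171477)
```

View pics/f13.png

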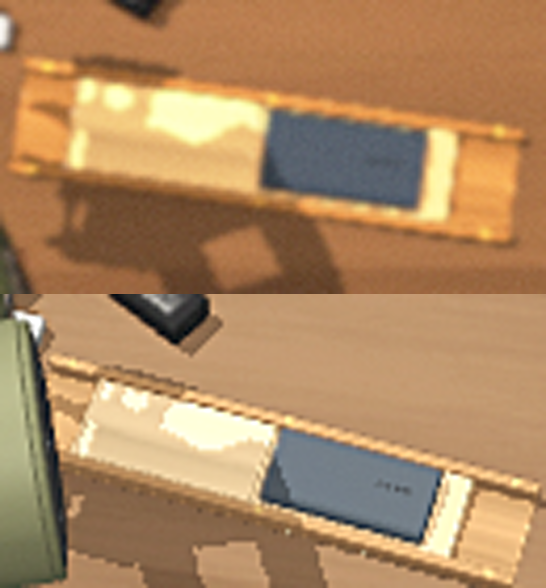

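```bash
python3 -c "
from cell import *
print(sign_off())"
```

```text
the job is handed in; nothing more can be done
None
```

The power bank is in the tray's pocket and the job is handed in, at about 29 s of the 51 s allowed; I got no verdict.

I gripped the bank across its width, lowered it onto the run-up until I felt light contact (about 4 N), and released it. I then pushed it from behind with the half-open fingers, at about 20 mm/s and then in 1 mm steps, until it reached the stop wall.

**Last checks**
- **Position:** the final pictures show it lengthwise between the rails, with its middle at about tray y -63 mm. That matches a deck shift of about +5 mm.
- **Seating:** I lowered the fingertips over its rear end to z 32.5 mm and felt nothing, so the rear has dropped; undropped, its top would be at about 36 mm. I did not measure the bank's height directly.
- **Release:** the gripper was clear of everything at hand-in.

**Disagreements and limits**
- **Wall contact:** the last 1 mm step gave a brief 8.5 N at the wall, above the 7 N or so that can start the tray moving.
- **Tray shift:** comparing pictures suggests the tray end moved 0.4 to 0.8 px (very roughly 1 to 3 mm). Some of that may be shadow or image noise. The limit is 5 mm.
- **Camera mismatch:** the two cameras differ by 3 to 5 mm in absolute position but agree to about 2 mm on where the bank sits relative to the tray. They also read its yaw as -0.12 and -0.14 rad, against about -0.156 for the tray.
- **Other objects:** I did not measure the other things on the desk afterwards, and I felt no contact with any of them.

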